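Lock the trimming cradle with its hanging pin

ROBOT

A 6-joint arm with a two-finger parallel gripper is mounted at the origin on a cart in front of the work surface, level with it; the furniture and walls round the work are solid. World frame = base frame: x ahead of the robot, y to its left, z up, the work surface at z = 0. Lengths are in m, angles in rad, forces in N, time in s.
With the tool pointing down it reaches from about 0.275 to 1 m from the base axis. Payload 8.4 kg.
Tool frame: the origin (TCP) lies at the very end of the fingers, on their centre line; the grasp point (between the pads) lies 19 mm behind it (bot.hold_point_z is the distance from the TCP to the grasp point, in m); z points along the fingers, y is the line along which they close (so a half turn about z gives the same grasp; the last joint's range is limited). The gripper opens to 85 mm and grips with 20 to 120 N. Pads are 22 mm wide; open, the fingers measure 114 mm over their backs; the gripper's body (76 mm by 85 mm) begins 54 mm behind the grasp point. The pads swing forward as they close: fully open they stand 13 mm farther back than shut.
Start: joints at [1.282, 0.353, 1.633, -0, 1.155, -0.002], TCP at [0.177, 0.599, 0.231] pointing down, gripper open.
Joint ranges: [-2.63, 2.63], [-0.92, 2.1], [0.06, 2.66], [-1.3, 4.44], [0, 2.69], [-3.02, 3.02]. Speed limits (rad/s): [2.22, 2.22, 2.79, 3.14, 3.14, 3.14].

INTERFACE

Orientations are given as a unit quaternion [x, y, z, w].
In Python, from rig import bot, vision, job gives the robot as it stands.
- The arm moves only by the tool servo_tool, never from a script. Its argument "targets" is text: rows parted by semicolons, each of 5 numbers parted by spaces: the opening, from -1 (shut) to 1 (fully open), then the shift along the tool's x, y, z each as a share of 500 mm, from -1 to 1, then the turn about the tool's z as a share of 360 degrees, from -1 to 1. A call has 1 to 8 rows; each row is the pose to reach, as a shift and turn from the pose commanded when the call began, along the tool's axes at that moment, turning the shorter way round; what a row does not reach only later rows make up. A row lasts 1/12 s, in which the tool goes at most 41.7 mm and 7.16 degrees, less where a joint would pass 70% of its speed; a pose out of reach is approached as far as the arm can. A call with a number of a shift or a turn outside -1 to 1 is refused whole. A call with a gripper value outside its range is refused whole. The fingers move at their own pace and stop on an object; the grip force is fixed at half the most. Time passes only in rows, so rows that repeat a pose let the fingers close. It gives the time, the measured TCP pose, the force, the opening and the grip force at its end, in the units of the state.
- bot.observe(): the state, without advancing time (a new reading comes with each control period).
- vision.capture(name): name is "scene" or "top"; returns a dict with "img" (420x560x3 uint8, blue, green, red), "mtx" (3x3 intrinsics, pixels), "cam_to_world" (4x4, takes a point from camera to world coordinates). Camera axes: x right, y up, looking along -z (the intrinsics and any distortion apply to the point x, -y, -z); pixel columns grow to the right and rows downward; lengths in m; the calibration is good to about 2 mm. A picture is of the moment at which its call begins. There is no depth.
- job.hand_in(): hands the job in; it is judged then, once.
The state is a dict: "t": time; "joint_positions": joint angles; "qd": joint speeds; "tau": joint torques, N m; "tcp_pos": TCP position; "ee_rot": TCP orientation; "contact_force": force on the tool from outside, world axes, zero at the start; "moment": the same for the moment, N m; "opening": finger opening in m; "grasp_force": force on a finger pad.
Only numpy, scipy, OpenCV 4.12 (cv2) and the standard library are available. Lean on these libraries where they do the work, as an engineer would, in place of code of your own. Each camera call takes 0.05 s, during which the arm holds its last target. There are 200 camera calls.

TASK

Lock the grip-trimming cradle. First swing the green bar shut over the black grip as far as it goes, then lift the red-handled lock pin up and off its hook and push it straight down through the hole in the end of the bar into the block below, until the red barrel sits on the bar; let go and leave it there. Leave the two bottles and the roll of tape where they are.

Things in the scene. Friction and masses are not known exactly. Their poses are not given: they have to be found in the camera images.
- lock_pin: Lock pin, hanging upright by its ring. Origin at the shoulder (underside of the red barrel), z up towards the ring. Below: steel shank, diameter 14, 58 mm long, round nose. Above: round red barrel, diameter 24, z = 0 to 60 mm (grip here), then a steel ring of 8 mm wire, centre z = 88 mm, inner diameter 36, in the pin's yz plane. The hook's arm is right above: come in tilted.
- pin_grip (a point): Point on the pin's axis in the middle of the red barrel, 30 mm above the shoulder.
- pin_tip (a point): End of the pin's round nose, 58 mm below the shoulder.
- pin_ring (a point): Centre of the pin's ring, 88 mm above the shoulder.
- hook_stand: Fixed stand; origin: centre of its round foot (radius 50 mm) on the bench; 12 mm post up to 267 mm. A 7 mm thick hook runs from the post's top along the stand's -x, dips to the seat 85 mm out, then turns up to a red 9 mm ball, 17 mm further out and 13 mm higher. To free the ring, lift it about 20 mm, then take it away along the stand's -x.
- hook_seat (a point): Lowest point of the hook's axis, where the ring hangs, 250 mm above the bench, 85 mm from the post along the stand's -x.
- cradle: Fixed cradle: base plate 200 (x) x 120 (y) x 6 mm, origin under its centre on the bench. Round 40 mm pivot block at x = +75 mm; 44 mm square lock block at x = -65 mm with a vertical 19 mm hole (block top at 56 mm, hole 50 mm deep). Between them a black club grip (262 mm long, 27 mm thick, top at 53 mm) lies along y on two saddles.
- lock_seat (a point): On the axis of the lock block's hole, 70 mm above the bench, level with the top of the bar: the pin's shoulder comes here when fully home. The hole in the bar is over it when the bar is shut.
- swing_bar (a joint): Angle of the green bar about the vertical pivot at x = +75 mm of the cradle, rad: 0 shut at its stop (bar along the cradle's -x), grows as it opens to the cradle's +y, up to 1.2; stays where left. Bar 30 mm wide, underside at 58 mm, top at 70 mm above the bench; its free end is a 50 x 50 mm plate with a vertical 19 mm hole 140 mm from the pivot.
- bar_hole (a point): Centre of the hole in the bar's end plate, at the top face of the bar; moves with the bar.
- blue_cap_bottle: Bystander: white bottle with blue cap, 42 mm wide, 115 mm high, origin at the centre of its underside.
- orange_cap_bottle: Bystander: white bottle with orange cap, 42 mm wide, 115 mm high, origin at the centre of its underside.
- green_roll: Bystander: roll of lime green tape lying flat, 96 mm across, 18 mm high, origin at the centre of its underside.
There are look-alikes about, which are no part of the job. What is shaped like the lock_pin but blue or yellow is not meant.

How it is judged:
On the way, in this order (a step that is already met when the one before it is completed fails the run):
1. the bar is shut (within 0.05 rad of its stop) while the pin still hangs on the hook (value of joint swing_bar below 0.05 rad and distance between pin_ring and hook_seat below 0.03 m), for 0.2 s.
2. the pin is lifted off the hook and carried clear of it (ring over 60 mm from the seat, shoulder above the bar's height) with the bar still shut (distance between pin_ring and hook_seat above 0.06 m and height (world z) of lock_pin above 0.09 m and value of joint swing_bar below 0.05 rad), for 0.2 s.
At the end, for the whole second after the job is handed in: The bar is shut (within 0.05 rad), and the pin stands upright (within 0.12 rad) in the hole through bar and block, its shoulder within 5 mm of the bar's top and 6 mm of the hole's axis, at rest (value of joint swing_bar below 0.05 rad and horizontal distance between lock_pin and lock_seat below 0.006 m and z of lock_pin in the frame of lock_seat between -0.005 and 0.005 m and angle between lock_pin's own z axis and vertical below 0.12 rad and linear speed of lock_pin below 0.02 m/s); the robot touches nothing.
It fails at once if a bottle or the roll of tape is moved more than 30 mm or a bottle tipped over (distance of any of blue_cap_bottle, orange_cap_bottle, green_roll from where it was at the start of the episode above 0.03 m or angle between any of blue_cap_bottle, orange_cap_bottle's own z axis and vertical above 0.5 rad).
It also fails if it takes over 67 s, if anything falls off the work surface, if the arm or the gripper's body presses on something with over 40 N, if the wrist force passes 120 N, or if a joint passes its speed limit or range.

## Working session

There is one attempt and no reset: what is moved stays moved. The work goes in short steps, Python scripts to look and compute and a tool call to move; the robot and the scene stay as the last step left them, time stands still between calls to the robot, and variables do not carry over. Pictures are saved under pics/ and viewed, at most 10 in all, crops included, and the job is handed in when it is done.

Besides the shell and the picture viewer there is one more tool, called after "Call:" as name(argument=value, ...) on one line, values as JSON. servo_tool: Moves the arm, as the interface text tells. Shift numbers are shares of 500 mm and turn numbers shares of 360 degrees, none past 1 either way. Its arguments: {"type":"object","properties":{"targets":{"type":"string"}},"required":["targets"]}

```bash
ls; mkdir -p pics; python3 - <<'E'
from rig import bot,vision
import cv2,numpy as np
np.set_printoptions(precision=4,suppress=True)
for n in("scene","top"):
    c=vision.capture(n); cv2.imwrite(f"pics/{n}0.png",c["img"]); print(n,c["mtx"],c["cam_to_world"],[k for k in c])
print(bot.observe())
E
```

```text
pics
scene [[402.9954   0.     284.7139]
 [  0.     402.9954 209.575 ]
 [  0.       0.       1.    ]] [[ 0.8666  0.2405 -0.4371  0.1025]
 [-0.4985  0.3794 -0.7795 -1.0625]
 [-0.0216  0.8934  0.4487  0.5962]
 [ 0.      0.      0.      1.    ]] ['img', 'mtx', 'cam_to_world']
top [[431.7651   0.     280.3349]
 [  0.     431.7651 209.2243]
 [  0.       0.       1.    ]] [[-0.0031  0.9952 -0.0977  0.4258]
 [-0.9995 -0.0061 -0.0306 -0.3372]
 [-0.031   0.0976  0.9947  1.2717]
 [ 0.      0.      0.      1.    ]] ['img', 'mtx', 'cam_to_world']
{'t': 0.1, 'joint_positions': array([ 1.2816,  0.3535,  1.6341,  0.    ,  1.1552, -0.0024]), 'qd': array([-0.0009, -0.0009, -0.0025, -0.0009, -0.0007, -0.0019]), 'tau': array([  0.0007, -60.6352, -34.2822,   0.0002,   0.0039,   0.    ]), 'tcp_pos': array([0.1767, 0.5991, 0.2307]), 'ee_rot': array([ 0.1429,  0.9897, -0.0006, -0.0001]), 'contact_force': array([-0.1109,  0.2906, -1.2396]), 'moment': array([-0.0096, -0.027 , -0.024 ]), 'grasp_force': 0.0, 'opening': 0.085079560764259}
```

View pics/scene0.png

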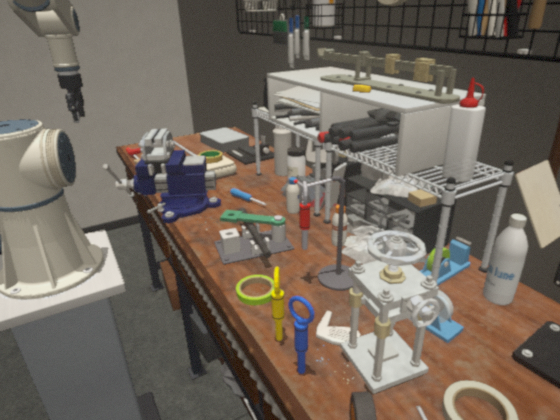

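View pics/top0.png

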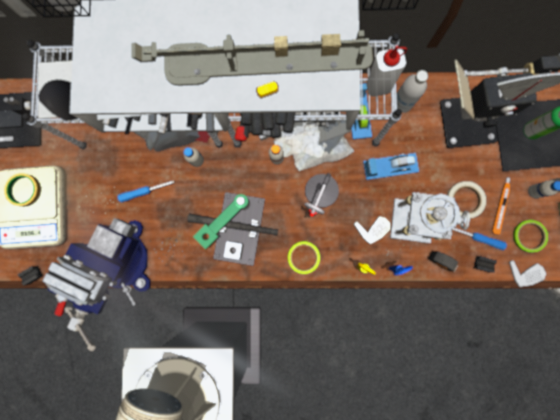

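Candidates shaped like the pin: red at scene (305,215), blue at (301,330), yellow at (278,300). The red one hangs on the hook by the round foot and fits the description. I'll check it in enlarged crops.

```bash
python3 - <<'E'
import cv2
a=cv2.imread("pics/scene0.png")[155:300,205:385]; cv2.imwrite("pics/s_c.png",cv2.resize(a,None,fx=4.4,fy=4.1,interpolation=cv2.INTER_CUBIC)[:600,:800])
a=cv2.imread("pics/top0.png")[140:280,175:355]; cv2.imwrite("pics/t_c.png",cv2.resize(a,None,fx=4,fy=4,interpolation=cv2.INTER_CUBIC))
E
```

```text
(no output)
```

View pics/s_c.png

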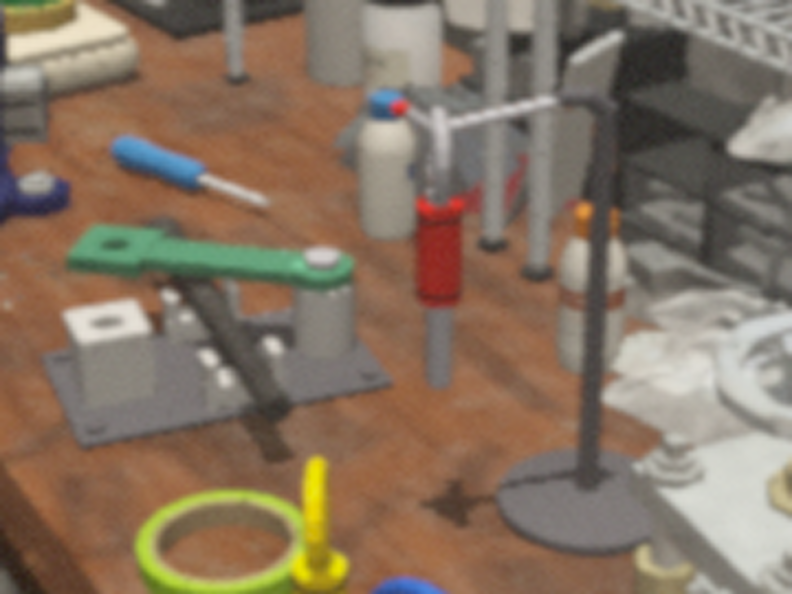

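View pics/t_c.png

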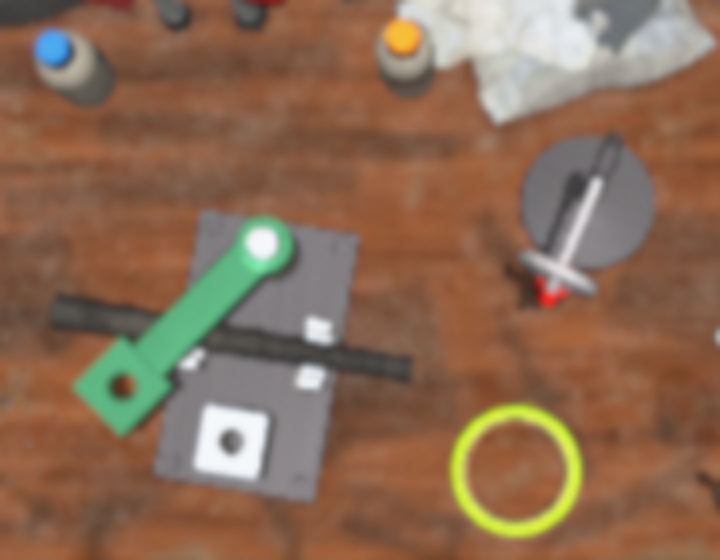

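The crops show:
- **Red pin:** hangs by its ring on the hook, with barrel at scene-crop (440,208)-(438,298), tip at (439,385), and the red hook ball at (400,107). This is the one to use. The blue and yellow ones stand on the bench.
- **Bar:** open, with its hole at scene-crop (117,244) and top-crop (122,385).
- **Block hole:** scene-crop (107,322), top-crop (231,440).
- **Pivot:** scene-crop (322,258), top-crop (261,242).

```bash
cat > h.py <<'E'
import numpy as np, cv2
from scipy.spatial.transform import Rotation as R
np.set_printoptions(precision=4,suppress=True)
CAL={"scene":(np.array([[402.9954,0,284.7139],[0,402.9954,209.575],[0,0,1]]),),"top":(np.array([[431.7651,0,280.3349],[0,431.7651,209.2243],[0,0,1]]),)}
def load():
    from rig import vision
    return {n:vision.capture(n) for n in("scene","top")}
def ray(c,uv):
    M=c["cam_to_world"]; d=np.linalg.inv(c["mtx"])@[uv[0],uv[1],1]; d=M[:3,:3]@(d*[1,-1,-1])
    return M[:3,3],d/np.linalg.norm(d)
def tri(rs):
    A=sum(np.eye(3)-np.outer(d,d) for o,d in rs); b=sum((np.eye(3)-np.outer(d,d))@o for o,d in rs)
    p=np.linalg.solve(A,b); return p,[round(1000*np.linalg.norm((np.eye(3)-np.outer(d,d))@(p-o)),1) for o,d in rs]
def atz(r,z): o,d=r; return o+d*(z-o[2])/d[2]
def proj(c,p):
    M=c["cam_to_world"]; q=M[:3,:3].T@(np.asarray(p)-M[:3,3])*[1,-1,-1]; q=c["mtx"]@q; return q[:2]/q[2]
S=lambda u,v:((u+.5)/4.4-.5+205,(v+.5)/4.1-.5+155)
T=lambda u,v:((u+.5)/4-.5+175,(v+.5)/4-.5+140)
E
python3 - <<'E'
from h import *
C=load(); s,t=C["scene"],C["top"]
P={"block":((107,322),(231,440),.056),"pivot":((322,258),(261,242),.072),"barhole":((117,244),(122,385),.07),"foot":((590,498),(588,202),.0),"ball":((400,107),(541,297),.263),"ringtop":((438,112),(557,273),.256),"bluecap":((388,103),(53,46),.115),"orange":((583,213),(402,36),.115)}
for k,(a,b,z) in P.items():
    r=[ray(s,S(*a)),ray(t,T(*b))]; print(k,*tri(r),"s@z",atz(r[0],z)[:2],"t@z",atz(r[1],z)[:2])
print("roll",atz(ray(t,T(516,470)),.018))
for n,a in(("ringL",(523,256)),("ringR",(593,291))): print(n,atz(ray(t,T(*a)),.24))
E
```

```text
block [ 0.4319 -0.1643  0.0548] [np.float64(0.1), np.float64(0.1)] s@z [ 0.4312 -0.1663] t@z [ 0.4318 -0.1644]
pivot [ 0.5702 -0.1871  0.0736] [np.float64(0.4), np.float64(0.4)] s@z [ 0.5721 -0.1846] t@z [ 0.57   -0.1867]
barhole [ 0.471  -0.0897  0.0691] [np.float64(0.7), np.float64(0.7)] s@z [ 0.471  -0.0916] t@z [ 0.4703 -0.0896]
foot [ 0.6074 -0.4211  0.0056] [np.float64(1.4), np.float64(1.4)] s@z [ 0.6135 -0.4156] t@z [ 0.6069 -0.4207]
ball [ 0.5146 -0.3759  0.2628] [np.float64(1.1), np.float64(1.1)] s@z [ 0.5154 -0.3767] t@z [ 0.5135 -0.3753]
ringtop [ 0.5294 -0.3858  0.26  ] [np.float64(1.8), np.float64(1.8)] s@z [ 0.5363 -0.3783] t@z [ 0.5283 -0.3851]
bluecap [ 0.7035 -0.0465  0.1083] [np.float64(0.6), np.float64(0.6)] s@z [ 0.6958 -0.0606] t@z [ 0.7014 -0.0479]
orange [ 0.7033 -0.2862  0.1143] [np.float64(3.2), np.float64(3.2)] s@z [ 0.6991 -0.2865] t@z [ 0.7059 -0.2879]
roll [ 0.4098 -0.3654  0.018 ]
ringL [ 0.5403 -0.3656  0.24  ]
ringR [ 0.519  -0.4073  0.24  ]
```

```bash
cat >> h.py <<'E'
def plan(targets, ydir=None):
    from rig import bot
    o=bot.observe(); Q=R.from_quat(o["ee_rot"]); M=Q.as_matrix()
    print("t",o["t"],"tcp",o["tcp_pos"],"F",o["contact_force"],"op",o["opening"],"toolx",M[:,0],"tooly",M[:,1],"q6",o["joint_positions"][5])
    for p in targets: print(p,"shift",M.T@(np.asarray(p)-o["tcp_pos"])/.5)
    if ydir is not None:
        v=M.T@np.r_[ydir,0]; a=np.degrees(np.arctan2(-v[0],v[1])); a=(a+90)%180-90; print("turn deg",a,"share",a/360)
E
python3 - <<'E'
from h import *
plan([(.177,.599,.37),(.535,-.02,.37),(.535,-.02,.20)],(.437,.899))
C=load();s,t=C["scene"],C["top"]
seat=np.array([.531,-.3838,.25])
for k,dz in(("ringtop",.0115),("barrel top",-.0425),("shoulder",-.1025),("tip",-.1605)):
    u=proj(s,seat+[0,0,dz]); print(k,(u[0]-205+.5)*4.4,(u[1]-155+.5)*4.1)
E
```

```text
t 0.2 tcp [0.1767 0.5992 0.2308] F [ 0.682  -0.1024  0.0536] op 0.08525562500221363 toolx [-0.9592  0.2828  0.    ] tooly [ 0.2828  0.9592 -0.0009] q6 -0.0024206448200688956
(0.177, 0.599, 0.37) shift [-0.0007 -0.0005 -0.2783]
(0.535, -0.02, 0.37) shift [-1.0376 -0.9854 -0.2775]
(0.535, -0.02, 0.2) shift [-1.0376 -0.9851  0.0625]
turn deg 9.494740965162507 share 0.02637428045878474
ringtop 435.37731135853556 108.33672127630196
barrel top 435.46015488827464 201.02605597096277
shoulder 435.54707158935196 298.27265111388476
tip 435.6263763833392 387.002677658292
```

Call:
servo_tool(targets="-1 0 0 -0.28 0;-1 0 0 -0.28 0;-1 0 0 -0.28 0;-1 -0.5 -0.475 -0.28 0;-1 -0.5 -0.475 -0.28 0;-1 -0.5 -0.475 -0.28 0;-1 -0.5 -0.475 -0.28 0;-1 -0.5 -0.475 -0.28 0")

```text
t: 0.97
tcp_pos: [0.2814, 0.4175, 0.3655]
ee_rot: [0.143, 0.99, 0.0, 0.0]
contact_force: [1.2, -0.1, -0.1]
opening: -0.0001
grasp_force: 0.0
```

Call:
servo_tool(targets="-1 -0.6 -0.57 0 0.026;-1 -0.6 -0.57 0 0.026;-1 -0.6 -0.57 0 0.026;-1 -0.6 -0.57 0 0.026;-1 -0.6 -0.57 0 0.026;-1 -0.6 -0.57 0 0.026;-1 -0.6 -0.57 0 0.026;-1 -0.6 -0.57 0 0.026")

```text
t: 1.63
tcp_pos: [0.4484, 0.1287, 0.3657]
ee_rot: [0.223, 0.975, 0.0, 0.0]
contact_force: [0.5, 0.5, 0.1]
opening: 0.0002
grasp_force: 0.0
```

```bash
python3 - <<'E'
from h import *
plan([(.52,-.04,.20),(.52,-.04,.062),(.434,-.115,.062)],(.437,.899))
E
```

```text
t 1.6333 tcp [0.4484 0.1287 0.3657] F [0.5272 0.4605 0.1264] op 0.000169611259963136 toolx [-0.9004  0.4351 -0.0006] tooly [0.4351 0.9004 0.0006] q6 -0.8443949861230016
(0.52, -0.04, 0.2) shift [-0.2756 -0.2417  0.3313]
(0.52, -0.04, 0.062) shift [-0.2755 -0.2418  0.6073]
(0.434, -0.115, 0.062) shift [-0.1859 -0.4517  0.6071]
turn deg 0.13420010918015635 share 0.00037277808105598987
```

Call:
servo_tool(targets="-1 -0.275 -0.24 0 0;-1 -0.275 -0.24 0 0;-1 -0.275 -0.24 0 0;-1 -0.275 -0.24 0 0;-1 -0.275 -0.24 0 0;-1 -0.275 -0.24 0.2 0;-1 -0.275 -0.24 0.3 0;-1 -0.275 -0.24 0.3 0")

```text
t: 2.3
tcp_pos: [0.5197, -0.0379, 0.2395]
ee_rot: [0.224, 0.975, 0.0, 0.001]
contact_force: [0.6, 0.0, -0.6]
opening: -0.0003
grasp_force: 0.0
```

```bash
python3 - <<'E'
from h import *
plan([(.52,-.04,.063),(.434,-.115,.063)],(.437,.899))
E
```

```text
t 2.3 tcp [ 0.5197 -0.0379  0.2395] F [ 0.6158  0.0079 -0.5515] op -0.00025287026986140973 toolx [-0.8998  0.4363 -0.002 ] tooly [0.4363 0.8998 0.0008] q6 -1.194916110790911
(0.52, -0.04, 0.063) shift [-0.0016 -0.0039  0.3529]
(0.434, -0.115, 0.063) shift [ 0.0877 -0.2139  0.3526]
turn deg 0.05355665462461445 share 0.00014876848506837348
```

Call:
servo_tool(targets="-1 0 0 0.3 0;-1 0 0 0.3 0;-1 0 0 0.3 0;-1 0 0 0.3 0;-1 0 0 0.3 0;-1 0 0 0.3 0")

```text
t: 2.8
tcp_pos: [0.5187, -0.0371, 0.0897]
ee_rot: [0.223, 0.975, -0.0, -0.001]
contact_force: [0.7, -0.1, -0.8]
opening: 0.0001
grasp_force: 0.0
```

Call:
servo_tool(targets="-1 0 0 0.054 0;-1 0 0 0.054 0;-1 0.015 -0.035 0.054 0;-1 0.03 -0.07 0.054 0;-1 0.046 -0.105 0.054 0;-1 0.054 -0.14 0.054 0;-1 0.062 -0.17 0.054 0;-1 0.068 -0.19 0.054 0")

```text
t: 3.47
tcp_pos: [0.4481, -0.109, 0.0657]
ee_rot: [0.223, 0.975, -0.0, 0.002]
contact_force: [0.9, 0.5, -0.4]
opening: -0.0004
grasp_force: 0.3
```

```bash
python3 - <<'E'
from h import *
plan([(.438,-.125,.063)],(.437,.899))
C=load(); cv2.imwrite("pics/t1.png",cv2.resize(C["top"]["img"][150:290,175:355],None,fx=4,fy=4,interpolation=cv2.INTER_CUBIC))
E
```

```text
t 3.4667 tcp [ 0.4481 -0.109   0.0657] F [ 0.8642  0.5057 -0.4125] op -0.000361957200578629 toolx [-0.9002  0.4354 -0.0031] tooly [0.4354 0.9002 0.0006] q6 -1.3620276542527474
(0.438, -0.125, 0.063) shift [ 0.0043 -0.0376  0.0054]
turn deg 0.11030635783018283 share 0.0003064065495282856
```

View pics/t1.png

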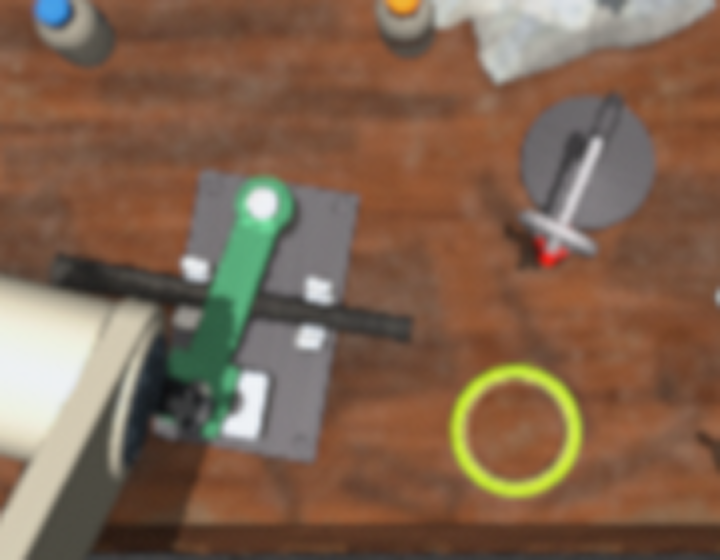

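The fingertip is behind the end plate at about (190,405), and the bar is partly shut. I'll keep pushing.

Call:
servo_tool(targets="-1 0.002 -0.01 0.004 0;-1 0.003 -0.02 0.004 0;-1 0.004 -0.025 0.004 0;-1 0.004 -0.03 0.004 0;-1 0.004 -0.03 0.004 0")

```text
t: 3.98
tcp_pos: [0.4418, -0.121, 0.0631]
ee_rot: [0.223, 0.975, -0.0, 0.002]
contact_force: [-0.4, -0.1, 17.4]
opening: 0.0003
grasp_force: 11.9
```

Call:
servo_tool(targets="-1 0 0 -0.006 0;-1 0 0 -0.006 0;-1 0 0 -0.006 0")

```text
t: 4.23
tcp_pos: [0.4396, -0.1203, 0.0646]
ee_rot: [0.223, 0.975, 0.0, 0.0]
contact_force: [-0.1, -0.6, -0.4]
opening: -0.0004
grasp_force: 0.0
```

```bash
python3 - <<'E'
from h import *
plan([(.438,-.125,.063)],(.437,.899))
C=load(); a=C["scene"]["img"][190:290,205:325]
b=C["top"]["img"][180:280,190:290]
cv2.imwrite("pics/t2.png",np.hstack([cv2.resize(a,(480,400),interpolation=cv2.INTER_CUBIC),cv2.resize(b,(320,400),interpolation=cv2.INTER_CUBIC)]))
E
```

```text
t 4.2333 tcp [ 0.4396 -0.1203  0.0646] F [-0.1312 -0.56   -0.402 ] op -0.00038535384324043923 toolx [-0.9006  0.4346 -0.0004] tooly [0.4346 0.9006 0.0001] q6 -1.3916800887921978
(0.438, -0.125, 0.063) shift [-0.0012 -0.0099  0.0031]
turn deg 0.1637055493360009 share 0.00045473763704444696
```

View pics/t2.png

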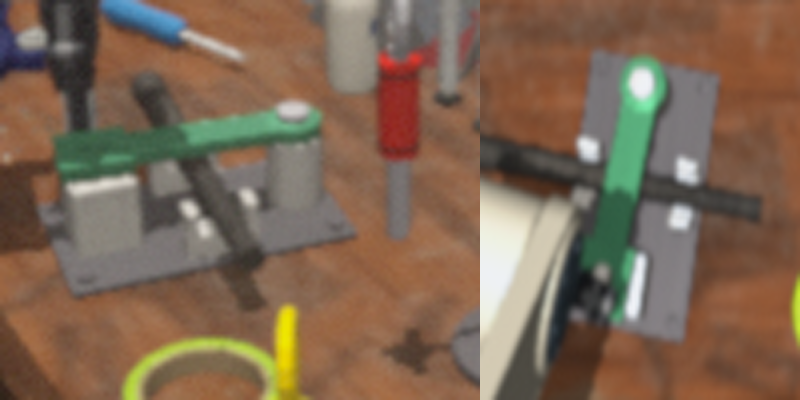

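The bar is nearly shut, with a white strip of the block still showing in the top view at about (637,285). I'll keep pushing along the cradle's -y.

Call:
servo_tool(targets="-1 -0.002 -0.008 0 0;-1 -0.004 -0.013 0 0;-1 -0.006 -0.019 0 0;-1 -0.006 -0.019 0 0")

```text
t: 4.67
tcp_pos: [0.4376, -0.1309, 0.0642]
ee_rot: [0.223, 0.975, -0.0, -0.0]
contact_force: [0.7, -0.6, -0.2]
opening: 0.0001
grasp_force: 0.0
```

Call:
servo_tool(targets="-1 -0.001 -0.004 0 0;-1 -0.002 -0.008 0 0;-1 -0.003 -0.012 0 0;-1 -0.003 -0.012 0 0")

```text
t: 5.0
tcp_pos: [0.4368, -0.1338, 0.0642]
ee_rot: [0.225, 0.974, 0.002, -0.0]
contact_force: [7.3, 26.1, -0.2]
opening: 0.0005
grasp_force: 13.3
```

Call:
servo_tool(targets="-1 0.01 0.03 0 0;-1 0.015 0.06 0 0;-1 0.015 0.06 0 0;-1 0.015 0.06 -0.08 0;-1 0.015 0.06 -0.16 0;-1 0.015 0.06 -0.24 0;-1 0.015 0.06 -0.32 0;-1 0.015 0.06 -0.4 0")

```text
t: 5.67
tcp_pos: [0.4422, -0.1067, 0.2664]
ee_rot: [0.223, 0.975, -0.0, 0.0]
contact_force: [0.7, 0.5, -0.1]
opening: -0.0002
grasp_force: 0.0
```

Call:
servo_tool(targets="-1 -0.2 0.15 -0.15 0;-1 -0.2 0.15 -0.15 0;-1 -0.2 0.15 -0.15 0;-1 -0.2 0.15 -0.15 0;-1 -0.2 0.15 -0.15 0")

```text
t: 6.08
tcp_pos: [0.5696, -0.0823, 0.3418]
ee_rot: [0.223, 0.975, 0.0, 0.003]
contact_force: [-1.9, -0.1, -0.1]
opening: 0.0003
grasp_force: 0.0
```

```bash
python3 - <<'E'
from h import *
plan([(.53,-.385,.35),(.53,-.385,.2165)],(.437,.899))
C=load()
cv2.imwrite("pics/raw_s.png",C["scene"]["img"]);cv2.imwrite("pics/raw_t.png",C["top"]["img"])
a=C["scene"]["img"][155:255,215:315]
b=C["top"]["img"][180:280,190:290]
cv2.imwrite("pics/t3.png",np.hstack([cv2.resize(x,(400,400),interpolation=cv2.INTER_CUBIC) for x in(a,b)]))
E
```

```text
t 6.0833 tcp [ 0.5696 -0.0823  0.3418] F [-1.8868 -0.1124 -0.1449] op 0.0003261339675562605 toolx [-0.9008  0.4341 -0.0052] tooly [0.4341 0.9008 0.0018] q6 -1.2679002807318231
(0.53, -0.385, 0.35) shift [-0.1915 -0.5798 -0.0164]
(0.53, -0.385, 0.2165) shift [-0.1901 -0.5802  0.2506]
turn deg 0.19347777355879714 share 0.0005374382598855477
```

View pics/t3.png

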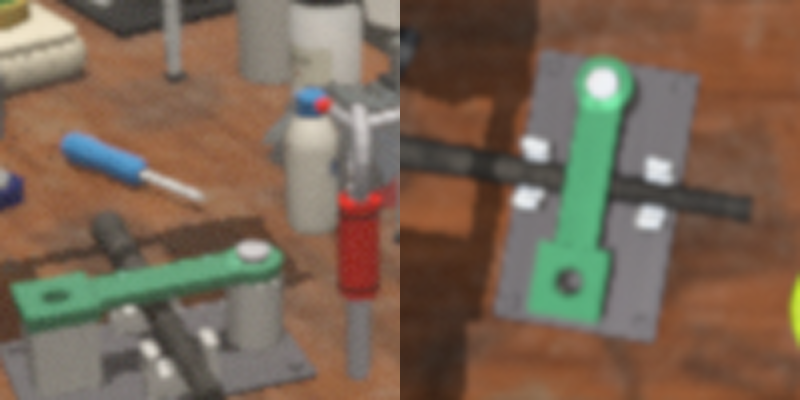

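The bar is shut, with its hole at (57,295) in the scene crop and (170,281) in the top crop, and the pin is still hanging. Next I'll move over the pin with the gripper open.

Call:
servo_tool(targets="1 -0.19 -0.58 -0.016 0;1 -0.19 -0.58 -0.016 0;1 -0.19 -0.58 -0.016 0;1 -0.19 -0.58 -0.016 0;1 -0.19 -0.58 -0.016 0;1 -0.19 -0.58 -0.016 0;1 -0.19 -0.58 -0.016 0;1 -0.19 -0.58 -0.016 0")

```text
t: 6.85
tcp_pos: [0.5214, -0.3895, 0.3461]
ee_rot: [0.225, 0.974, -0.001, -0.001]
contact_force: [-0.3, 0.5, -0.4]
opening: 0.0852
grasp_force: 0.0
```

Call:
servo_tool(targets="1 0 0 0 0;1 0 0 0 0;1 0 0 0 0")

```text
t: 7.1
tcp_pos: [0.524, -0.3834, 0.3467]
ee_rot: [0.223, 0.975, 0.001, -0.001]
contact_force: [1.0, 0.2, -0.1]
opening: 0.0855
grasp_force: 0.0
```

```bash
python3 - <<'E'
from h import *
plan([(.53,-.385,.27),(.53,-.385,.2165)],(.437,.899))
C=load();s,t=C["scene"],C["top"]
r=[ray(s,(228.9,228.4)),ray(t,(232.1,249.9))]; print("barhole",tri(r),atz(r[0],.07),atz(r[1],.07))
E
```

```text
t 7.1 tcp [ 0.524  -0.3834  0.3467] F [ 0.9663  0.1524 -0.1412] op 0.08548865122282608 toolx [-0.9004  0.4351  0.0016] tooly [0.4351 0.9004 0.0008] q6 -1.7548934386066188
(0.53, -0.385, 0.27) shift [-0.0124  0.0022  0.1534]
(0.53, -0.385, 0.2165) shift [-0.0125  0.0021  0.2604]
turn deg 0.1323897504240108 share 0.0003677493067333633
barhole (array([ 0.4317, -0.166 ,  0.0703]), [np.float64(0.8), np.float64(0.8)]) [ 0.4326 -0.1658  0.07  ] [ 0.431  -0.1656  0.07  ]
```

Call:
servo_tool(targets="1 -0.012 0.002 0 0;1 -0.012 0.002 0.08 0;1 -0.012 0.002 0.15 0;1 -0.012 0.002 0.2 0;1 -0.012 0.002 0.23 0;1 -0.012 0.002 0.25 0;1 -0.012 0.002 0.26 0;1 -0.012 0.002 0.26 0")

```text
t: 7.87
tcp_pos: [0.5309, -0.3858, 0.2168]
ee_rot: [0.223, 0.975, 0.0, -0.0]
contact_force: [0.1, 0.1, 1.5]
opening: 0.0856
grasp_force: 0.0
```

```bash
python3 - <<'E'
from h import *
plan([(.53,-.385,.2165)],(.437,.899))
C=load()
a=C["scene"]["img"][120:270,240:390]
b=C["top"]["img"][150:250,250:350]
cv2.imwrite("pics/t4.png",np.hstack([cv2.resize(x,(400,400),interpolation=cv2.INTER_CUBIC) for x in(a,b)]))
E
```

```text
t 7.8667 tcp [ 0.5309 -0.3858  0.2168] F [0.1305 0.1218 1.5445] op 0.08557302841900352 toolx [-0.9007  0.4344  0.0008] tooly [0.4344 0.9007 0.0001] q6 -1.7520549140460966
(0.53, -0.385, 0.2165) shift [0.0022 0.0006 0.0006]
turn deg 0.17641174557783756 share 0.0004900326266051043
```

View pics/t4.png

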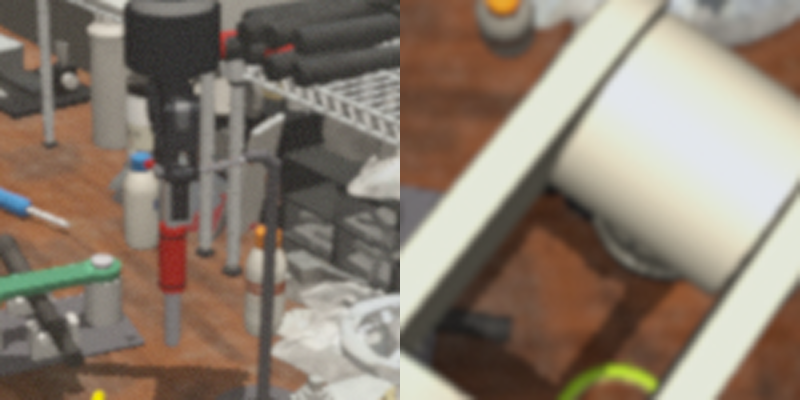

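The fingers straddle the ring on both sides of the hook at (178,180) in the left crop. I'll go 6 mm lower and close on the ring.

Call:
servo_tool(targets="1 0.002 0.001 0.012 0;1 0.002 0.001 0.012 0;-1 0.002 0.001 0.012 0;-1 0.002 0.001 0.012 0;-1 0.002 0.001 0.012 0;-1 0.002 0.001 0.012 0;-1 0.002 0.001 0.012 0;-1 0.002 0.001 0.012 0")

```text
t: 8.63
tcp_pos: [0.5303, -0.386, 0.2121]
ee_rot: [0.223, 0.975, -0.0, 0.001]
contact_force: [-1.2, -2.6, 6.0]
opening: 0.0488
grasp_force: 61.4
```

```bash
cat >> h.py <<'E'
def red(c,u0,u1,v0,v1):
    h=cv2.cvtColor(c["img"],cv2.COLOR_BGR2HSV); m=((h[...,0]<6)|(h[...,0]>174))&(h[...,1]>170)&(h[...,2]>70)
    k=np.zeros(m.shape,bool); k[v0:v1,u0:u1]=1; m=(m&k).astype(np.uint8)
    n,l,st,ce=cv2.connectedComponentsWithStats(m)
    i=1+np.argmax(st[1:,4]); y,x=np.where(l==i); 
    pc=np.polyfit(y,x,1); return st[i],ce[i],"dx/dy",pc[0]
E
python3 - <<'E'
from h import *
C=load(); print(red(C["scene"],280,330,190,235))
E
```

```text
(array([300, 209,   9,  20, 149], dtype=int32), array([304.2483, 217.8859]), 'dx/dy', np.float64(-0.008386913934500003))
```

Call:
servo_tool(targets="-1 0 0 -0.005 0;-1 0 0 -0.01 0;-1 0 0 -0.015 0;-1 0 0 -0.02 0;-1 0 0 -0.02 0")

```text
t: 9.15
tcp_pos: [0.5301, -0.3854, 0.2217]
ee_rot: [0.223, 0.975, 0.0, 0.0]
contact_force: [-0.2, 0.8, -1.9]
opening: 0.049
grasp_force: 62.1
```

```bash
python3 - <<'E'
from h import *
C=load(); print(red(C["scene"],280,330,180,235)); plan([])
c=C["scene"];p=np.array([.5303,-.385,.18]);print("px per 10mm",proj(c,p)-proj(c,p+[0,0,.01]))
E
```

```text
(array([300, 205,   9,  20, 153], dtype=int32), array([304.1634, 214.0327]), 'dx/dy', np.float64(-0.03416139149542409))
t 9.25 tcp [ 0.5299 -0.3854  0.2213] F [-0.1291 -0.4427 -1.6909] op 0.048746448389800696 toolx [-0.9004  0.4351  0.0001] tooly [0.4351 0.9004 0.0001] q6 -1.751715988295267
px per 10mm [0.0032 3.9859]
```

Call:
servo_tool(targets="-1 0 0 -0.012 0;-1 0 0 -0.024 0;-1 0 0 -0.024 0;-1 0.02 0 -0.024 0;-1 0.04 0 -0.024 0;-1 0.06 0 -0.024 0;-1 0.08 0 -0.024 0;-1 0.1 0 -0.024 0")

```text
t: 9.92
tcp_pos: [0.4835, -0.363, 0.2332]
ee_rot: [0.223, 0.975, 0.0, -0.0]
contact_force: [-0.3, -0.1, -2.1]
opening: 0.0486
grasp_force: 62.2
```

Call:
servo_tool(targets="-1 0.03 0 0 0;-1 0.06 0 0 0;-1 0.06 0 -0.02 0;-1 0.06 0 -0.04 0;-1 0.06 0 -0.04 0")

```text
t: 10.33
tcp_pos: [0.4593, -0.3517, 0.2565]
ee_rot: [0.223, 0.975, -0.001, 0.002]
contact_force: [0.4, -0.8, -1.2]
opening: 0.0488
grasp_force: 62.2
```

```bash
python3 - <<'E'
from h import *
plan([(.4318,-.165,.25)])
C=load(); print(red(C["scene"],230,330,160,245)); print(red(C["top"],250,350,170,260))
E
```

```text
t 10.3333 tcp [ 0.4593 -0.3517  0.2565] F [ 0.3885 -0.7958 -1.2399] op 0.04881810905845605 toolx [-0.9003  0.4352 -0.0049] tooly [ 0.4352  0.9003 -0.001 ] q6 -1.7766732740904374
(0.4318, -0.165, 0.25) shift [0.2121 0.3123 0.0116]
(array([264, 191,  10,  22, 173], dtype=int32), array([268.6994, 201.4335]), 'dx/dy', np.float64(0.050149072217439916))Traceback (most recent call last):
  File "<stdin>", line 3, in <module>
  File "h.py", line 30, in red
    i=1+np.argmax(st[1:,4]); y,x=np.where(l==i);
        ~~~~~~~~~^^^^^^^^^^
    return _wrapfunc(a, 'argmax', axis=axis, out=out, **kwds)
    return bound(*args, **kwds)
ValueError: attempt to get argmax of an empty sequence
```

Call:
servo_tool(targets="-1 0.016 0.024 0 0;-1 0.04 0.06 0 0;-1 0.065 0.095 0 0;-1 0.09 0.13 0 0;-1 0.11 0.165 0 0;-1 0.135 0.2 0 0;-1 0.155 0.23 0 0;-1 0.175 0.26 0 0")

```text
t: 11.1
tcp_pos: [0.4352, -0.1938, 0.2529]
ee_rot: [0.223, 0.975, 0.0, -0.0]
contact_force: [0.1, 0.4, -2.1]
opening: 0.0491
grasp_force: 62.3
```

Call:
servo_tool(targets="-1 0.015 0.02 0 0;-1 0.026 0.04 0 0;-1 0.035 0.05 0 0;-1 0.035 0.05 0 0;-1 0.035 0.05 0 0;-1 0.035 0.05 0 0")

```text
t: 11.6
tcp_pos: [0.4311, -0.1659, 0.2534]
ee_rot: [0.223, 0.975, -0.0, 0.0]
contact_force: [0.6, -1.2, -1.0]
opening: 0.0489
grasp_force: 62.4
```

```bash
python3 - <<'E'
from h import *
plan([(.4318,-.165,.195)])
from rig import bot
C=load(); c=C["scene"]; print(red(c,190,330,130,225)); x,y,z=bot.observe()["tcp_pos"]; sh=np.array([x,y,z-.0646])
print("pred barrel mid",proj(c,sh+[0,0,.03]),"top",proj(c,sh+[0,0,.06]),"sh",proj(c,sh),"tip",proj(c,sh-[0,0,.058]))
for d in([.01,0,0],[0,.01,0]): print(proj(c,sh+d)-proj(c,sh))
a=c["img"][130:255,175:300]; t=C["top"]["img"][180:280,190:290]
cv2.imwrite("pics/t5.png",np.hstack([cv2.resize(a,(500,500),interpolation=cv2.INTER_CUBIC),cv2.resize(t,(300,500))]))
E
```

```text
t 11.6 tcp [ 0.4311 -0.1659  0.2534] F [ 0.5596 -1.159  -1.0373] op 0.04894830427267474 toolx [-0.9003  0.4352 -0.0004] tooly [ 0.4352  0.9003 -0.0002] q6 -1.4908046890279754
(0.4318, -0.165, 0.195) shift [-0.0005  0.0022  0.1168]
(array([220, 167,   9,  21, 141], dtype=int32), array([224.227 , 178.0496]), 'dx/dy', np.float64(0.03887125816294605))
pred barrel mid [223.3526 176.9154] top [222.2631 165.6552] sh [224.4135 187.8799] tip [226.3875 208.2817]
[ 3.6483 -0.8494]
[-1.4896 -1.3166]
```

View pics/t5.png

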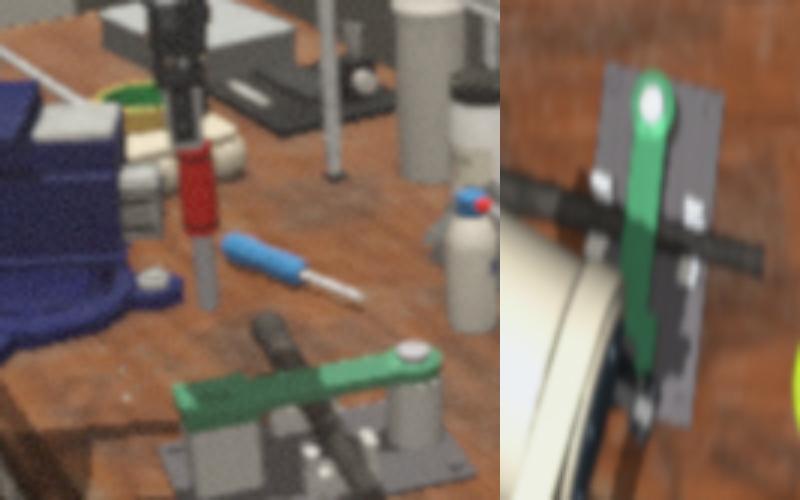

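The pin hangs almost upright below the gripper, barrel at (198,188) and tip at (208,306) in the left crop. That is in line with the hole to about 1 mm, so I'll lower it.

Call:
servo_tool(targets="-1 0 0.002 0.03 0;-1 0 0.002 0.06 0;-1 0 0.002 0.09 0;-1 0 0.002 0.11 0;-1 0 0.002 0.11 0;-1 0 0.002 0.11 0")

```text
t: 12.2
tcp_pos: [0.4311, -0.1647, 0.1981]
ee_rot: [0.223, 0.975, 0.0, -0.001]
contact_force: [-0.6, -1.1, -1.4]
opening: 0.0488
grasp_force: 62.4
```

Call:
servo_tool(targets="-1 0 0 0.006 0;-1 0 0 0.012 0;-1 0 0 0.018 0;-1 0 0 0.024 0;-1 0 0 0.03 0;-1 0 0 0.03 0")

```text
t: 12.7
tcp_pos: [0.4309, -0.1643, 0.1828]
ee_rot: [0.223, 0.975, 0.0, -0.0]
contact_force: [0.2, -1.0, -1.6]
opening: 0.0489
grasp_force: 62.5
```

```bash
python3 - <<'E'
from h import *
from rig import bot
plan([(.4318,-.165,.135)])
C=load(); c=C["scene"]; print(red(c,190,330,140,245)); x,y,z=bot.observe()["tcp_pos"]; sh=np.array([x,y,z-.0646])
print("pred barrel mid",proj(c,sh+[0,0,.03]),"top",proj(c,sh+[0,0,.06]),"sh",proj(c,sh))
E
```

```text
t 12.7 tcp [ 0.4309 -0.1643  0.1828] F [ 0.1877 -1.0338 -1.6449] op 0.048908739593707604 toolx [-0.9004  0.4351  0.0008] tooly [ 0.4351  0.9004 -0.0001] q6 -1.4882302889716852
(0.4318, -0.165, 0.135) shift [-0.0023 -0.0004  0.0956]
(array([222, 194,   9,  19, 133], dtype=int32), array([226.1955, 203.406 ]), 'dx/dy', np.float64(0.0504938462132041))
pred barrel mid [225.6029 201.8832] top [224.5774 191.3066] sh [226.6024 212.1906]
```

Call:
servo_tool(targets="-1 -0.001 0 0.012 0;-1 -0.001 0 0.024 0;-1 -0.001 0 0.036 0;-1 -0.001 0 0.048 0;-1 -0.001 0 0.06 0;-1 -0.001 0 0.07 0;-1 -0.001 0 0.076 0;-1 -0.001 0 0.076 0")

```text
t: 13.47
tcp_pos: [0.4307, -0.1649, 0.144]
ee_rot: [0.223, 0.975, -0.0, -0.001]
contact_force: [-1.8, -4.9, -4.3]
opening: 0.0488
grasp_force: 62.7
```

Call:
servo_tool(targets="-1 0 0 0.004 0;-1 0 0 0.008 0;-1 0 0 0.012 0;-1 0 0 0.012 0")

```text
t: 13.8
tcp_pos: [0.4313, -0.165, 0.1388]
ee_rot: [0.223, 0.975, -0.0, -0.0]
contact_force: [-1.8, -4.2, -0.3]
opening: 0.0486
grasp_force: 63.0
```

Call:
servo_tool(targets="-1 0 0 0.004 0;-1 0 0 0.008 0;-1 0 0 0.008 0")

```text
t: 14.05
tcp_pos: [0.4313, -0.165, 0.1348]
ee_rot: [0.223, 0.975, -0.0, -0.0]
contact_force: [-2.2, -5.3, -1.5]
opening: 0.049
grasp_force: 63.0
```

Call:
servo_tool(targets="-1 0 0 0.004 0;-1 0 0 0.008 0;-1 0 0 0.008 0")

```text
t: 14.3
tcp_pos: [0.4338, -0.1662, 0.1338]
ee_rot: [0.223, 0.975, -0.001, 0.002]
contact_force: [-8.2, -3.5, 30.1]
opening: 0.0493
grasp_force: 65.2
```

It seated with 30 N of contact force. I'll ease back and release.

Call:
servo_tool(targets="-1 0 0 -0.005 0;-1 0 0 -0.005 0;1 0 0 -0.005 0;1 0 0 -0.005 0;1 0 0 -0.005 0;1 0 0 -0.005 0;1 0 0 -0.005 0;1 0 0 -0.005 0")

```text
t: 14.97
tcp_pos: [0.4317, -0.1646, 0.1337]
ee_rot: [0.223, 0.975, 0.0, -0.0]
contact_force: [-0.3, -0.6, 0.1]
opening: 0.0853
grasp_force: 0.0
```

Call:
servo_tool(targets="1 0 0 -0.05 0;1 0 0 -0.1 0;1 0 0 -0.15 0;1 0 0 -0.22 0;1 0 0 -0.3 0;1 0 0 -0.35 0;1 0 0 -0.35 0;1 0 0 -0.35 0")

```text
t: 15.63
tcp_pos: [0.4324, -0.1649, 0.3101]
ee_rot: [0.223, 0.975, -0.0, 0.002]
contact_force: [-0.1, 0.1, -0.4]
opening: 0.0854
grasp_force: 0.0
```

Call:
servo_tool(targets="1 -0.3 0.3 0 0;1 -0.3 0.3 0 0;1 -0.3 0.3 0 0;1 -0.3 0.3 0 0;1 -0.3 0.3 0 0;1 -0.3 0.3 0 0;1 -0.3 0.3 0 0;1 -0.3 0.3 0 0")

```text
t: 16.3
tcp_pos: [0.631, -0.0947, 0.3065]
ee_rot: [0.223, 0.975, -0.0, -0.002]
contact_force: [-0.1, -0.5, 0.5]
opening: 0.0852
grasp_force: 0.0
```

```bash
python3 - <<'E'
from h import *
plan([])
C=load(); c=C["scene"]; print(red(c,190,330,150,255)); sh=np.array([.4318,-.165,.07])
print("pred barrel mid",proj(c,sh+[0,0,.03]),"top",proj(c,sh+[0,0,.06]),"sh",proj(c,sh))
a=c["img"][155:255,190:290]; t=C["top"]["img"][180:280,190:290]
cv2.imwrite("pics/t6.png",np.hstack([cv2.resize(x,(400,400),interpolation=cv2.INTER_CUBIC) for x in (a,t)]))
E
```

```text
t 16.3 tcp [ 0.631  -0.0947  0.3065] F [-0.1063 -0.5182  0.5142] op 0.08518645248327006 toolx [-0.9006  0.4345  0.0037] tooly [ 0.4345  0.9007 -0.0014] q6 -1.2723668737144602
(array([223, 207,  10,  22, 147], dtype=int32), array([227.5578, 217.7007]), 'dx/dy', np.float64(0.06364842108400438))
pred barrel mid [227.5388 218.4654] top [226.5591 208.3184] sh [228.494  228.3593]
```

View pics/t6.png

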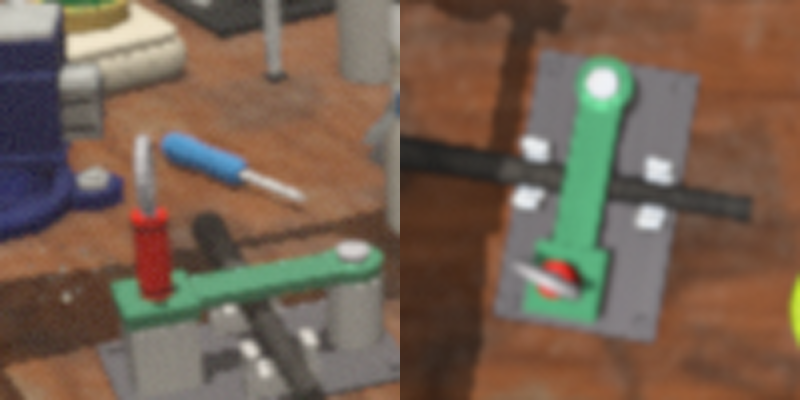

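The pin stands upright in the hole with its barrel on the bar, at (152,255) in the left crop. Its barrel is within 1 px of the predicted seated position, the bar is shut, and the arm is clear. Handing in.

```bash
python3 -c "
from rig import job
print(job.hand_in())"
```

```text
the job is handed in; nothing more can be done
None
```

I swung the bar shut, lifted the red lock pin off its hook and pushed it home through the bar into the block, then handed in at about 16 s. The final picture shows the pin upright and seated, with the arm clear; the hand-in itself returned no verdict.

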